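# Start a temperature logger in its sprung starter dock

### The job

Start the temperature logger for the next shipment: lay it flat, display up and lengthways, into the slot of the starter dock (either end first), then push it in gently until the sprung plunger hidden inside has gone all the way to its stop, and keep it pressed there for about a second without ramming it. Then let go so that the plunger springs fully back, leave the logger lying in the slot, and leave the other things on the bench where they are.

Things in the scene. Friction and masses are not known exactly. Their poses are not given: they have to be found in the camera images.
- logger: loose white box-shaped temperature logger with a small display on top, 86 x 52 x 21 mm, 0.11 kg, lying flat. Origin at the centre of its underside, x along its 86 mm length, y along its 52 mm width, z up. Grip it across its 52 mm width.
- dock: grey starter dock, fixed, 170 long (x), 100 wide (y), 55 mm high; origin at the centre of its underside. +x points from the open apron (front end x = -85 mm) into the hooded slot (hood x = -28 to +85 mm). The slot's level floor (two slippery plastic strips), 20 mm up, runs out over the apron. Two rails on the apron (x = -83 to -30 mm), 58 mm apart, flared at the front, stand 5 mm above that floor.
- mouth (a point): centre of the slot's mouth at floor level: x = -28 mm, y = 0, 20 mm up in the dock's frame; axes as the dock's. The slot behind it is 55 mm wide and 23.5 mm high; cheeks and roof are tapered as a lead-in over the first 8 mm.
- plunger (a joint): stroke of the sprung plunger inside the slot, hidden under the hood: 0 sprung out, 0.018 m at its stop, moved along the dock's +x by the logger's leading end; 4 N at first, 9 N at the stop. Its depth in the slot is unknown within 26 mm: at the stop only 4 to 30 mm of the logger still stand out of the hood, often too little to hold: push it from behind.
- tape: bystander: loose roll of clear tape lying flat, 100 mm across, 26 mm high, origin at the centre of its underside
- gel: bystander: loose pale blue gel pack lying flat, 88 x 165 x 27 mm, origin at the centre of its underside, y along its length
- roll: bystander: loose roll of white labels standing on end, 76 mm across, 53 mm high, origin at the centre of its underside
Things that resemble listed ones, but are neither listed nor needed, are in the scene too. Of the things shaped like the logger, the white one is meant.

How it is judged:
By the outcome, as a careful person would: the job done as asked, in the order asked, and still so for the second after the job is handed in, with the robot touching nothing.
It also fails if it takes over 61 s, if anything falls off the work surface, if the arm or the gripper's body presses on something with over 40 N, if the wrist force passes 120 N, or if a joint passes its speed limit or range.

### The arm

A 6-joint arm with a two-finger parallel gripper is mounted at the origin on a cart in front of the work surface, level with it; the furniture and walls round the work are solid. World frame = base frame: x ahead of the robot, y to its left, z up, the work surface at z = 0. Lengths are in m, angles in rad, forces in N, time in s.
With the tool pointing down it reaches from about 0.375 to 0.75 m from the base axis. Payload 9 kg.
Tool frame: the origin (TCP) lies midway between the tips of the shut fingers; the grasp point (between the pads) lies 19 mm behind it (manip.tcp_to_grasp is the distance from the TCP to the grasp point, in m); z points along the fingers, y is the line along which they close (so a half turn about z gives the same grasp; the last joint's range is limited). The gripper opens to 85 mm and grips with 20 to 120 N. Pads are 22 mm wide; open, the fingers measure 114 mm over their backs; the gripper's body (76 mm by 85 mm) begins 54 mm behind the grasp point. The pads swing forward as they close: fully open they stand 13 mm farther back than shut.
Start: joints at [-1.52, 0.104, 0.097, 1.564, 0, 1.353], TCP at [0.159, -0.578, 0.231] pointing down, gripper open.
Joint ranges: [-2.99, 2.99], [-0.84, 1.86], [-1.1, 1.16], [-1.84, 2.11], [-1.51, 1.56], [-3.14, 3.14]. Speed limits (rad/s): [2.22, 2.22, 2.57, 3.14, 3.14, 3.14].

### API

Orientations are given as a unit quaternion [x, y, z, w].
In Python, from plant import readout, viewer, manip gives the robot as it stands. The module is installed in compiled form; this text tells all that it offers.
- The arm moves only by the tool step_arm, never from a script. Its argument "commands" is a list of rows, each a list of 7 numbers: the turn, a rotation vector about the tool's x, y, z in degrees, then the shift along the tool's x, y, z in cm, then the opening, from 0 (shut) to 1 (fully open). In form: [[rx, ry, rz, x, y, z, jaw], ...]. A call has 1 to 5 rows; each row is the pose to reach, as a shift and turn from the pose commanded when the call began, along the tool's axes at that moment; what a row does not reach only later rows make up. A row lasts 1/8 s, in which the tool goes at most 62.5 mm and 10.7 degrees, less where a joint would pass 70% of its speed; a pose out of reach is approached as far as the arm can. A call with a gripper value outside its range is refused whole. The fingers move at their own pace and stop on an object; "force" is the grip in N (left out, the last holds). Time passes only in rows, so rows that repeat a pose let the fingers close. It gives the time, the measured TCP pose, the force, the opening and the grip force at its end, in the units of the state.
- readout.state(): the state, without advancing time (a new reading comes with each control period).
- viewer.capture(name): name is "side" or "top" or "wrist"; returns a dict with "frame" (400x640x3 uint8, red, green, blue), "fx", "fy", "cx", "cy" (pixels), "pose" (4x4, takes a point from camera to world coordinates); the wrist camera has in their place "hand_eye" (4x4, takes a point from camera to tool coordinates, whose origin is the TCP and whose axes are the flange's). Camera axes: x right, y down, z forward; pixel columns grow to the right and rows downward; lengths in m; the calibration is good to about 2 mm. A picture is of the moment at which its call begins: read the wrist's pose just before it. There is no depth.
- manip.close_job(): hands the job in; it is judged then, once.
Trained networks look in a picture, given as the dict that the camera call returned (one of the last four; its "shot" number tells which), for a name from the list of things; names that differ only in an ending like _2 or _b are one class to them, and where a whole thing is asked for, a point or a joint stands for the part that bears it (a point fixed in the world has none). Each returns a list of dicts, best first, with "p" (0 to 1); they miss things now and then, are a little off and sometimes report something else, mostly with a low value. They report only what shows in the picture. A call takes as long as a camera call. They do not tell look-alikes from the thing itself.
- viewer.find_in(thing, picture): "bbox" ([left, top, right, bottom] in pixels, round what is visible of it).
The state is a dict: "time_s": time; "q": joint angles; "qvel": joint speeds; "joint_torque": joint torques, N m; "position": TCP position; "ee_rot": TCP orientation; "contact_force": force on the tool from outside, world axes, zero at the start; "torque": the same for the moment, N m; "gripper_width": finger opening in m; "gripper_force": force on a finger pad.
Only numpy, scipy, OpenCV 4.12 (cv2) and the standard library are available. Lean on these libraries where they do the work, as an engineer would, in place of code of your own. Each camera call takes 0.05 s, during which the arm holds its last target. There are 200 camera calls.

## Working session

There is one attempt and no reset: what is moved stays moved. The work goes in short steps, Python scripts to look and compute and a tool call to move; the robot and the scene stay as the last step left them, time stands still between calls to the robot, and variables do not carry over. Pictures are saved under pics/ and viewed, at most 10 in all, crops included, and the job is handed in when it is done.

Besides the shell and the picture viewer there is one more tool, called after "Emit:" in YAML: its name, and indented under it one key for each argument. step_arm: Moves the arm, as the interface text tells. Its arguments: {"type":"object","properties":{"commands":{"type":"array"},"force":{"type":"number"}},"required":["commands"]}

```bash
mkdir -p pics; cat > h.py <<'E'
import numpy as np, cv2
from plant import readout, viewer, manip
from scipy.spatial.transform import Rotation as R
def ray(c,u,v,z,T=None):
    T=np.array(c["pose"]) if T is None else T
    d=T[:3,:3]@np.array([(u-c["cx"])/c["fx"],(v-c["cy"])/c["fy"],1]); o=T[:3,3]
    return o+d*(z-o[2])/d[2]
def proj(c,p,T=None):
    T=np.array(c["pose"]) if T is None else T
    q=T[:3,:3].T@(np.array(p)-T[:3,3]); return np.array([c["fx"]*q[0]/q[2]+c["cx"],c["fy"]*q[1]/q[2]+c["cy"]])
def tcp():
    s=readout.state(); T=np.eye(4); T[:3,:3]=R.from_quat(s["ee_rot"]).as_matrix(); T[:3,3]=s["position"]; return s,T
def save(n,img): cv2.imwrite("pics/"+n+".png",cv2.cvtColor(img,cv2.COLOR_RGB2BGR))
E
python3 - <<'E'
from h import *
s,T=tcp(); print(s["time_s"],T.round(3).tolist(),manip.tcp_to_grasp)
for n in ("top","side"):
    c=viewer.capture(n); save(n+"0",c["frame"]); print(n,np.array(c["pose"]).round(3).tolist(),c["fx"])
    for t in ("logger","dock","tape","gel","roll"):
        print(t,[(np.round(d["bbox"]).tolist(),round(d["p"],2)) for d in viewer.find_in(t,c)[:3]])
E
```

```text
0.0 [[0.964, 0.266, -0.0, 0.159], [0.266, -0.964, 0.001, -0.578], [0.0, -0.001, -1.0, 0.231], [0.0, 0.0, 0.0, 1.0]] 0.0187
top [[-0.008, -0.997, 0.077, 0.409], [-1.0, 0.009, 0.006, 0.047], [-0.007, -0.077, -0.997, 1.195], [0.0, 0.0, 0.0, 1.0]] 391.60149561090026
logger [([366.0, 181.0, 400.0, 207.0], 0.91), ([368.0, 227.0, 392.0, 262.0], 0.89)]
dock [([271.0, 145.0, 318.0, 210.0], 0.86)]
tape [([272.0, 142.0, 316.0, 210.0], 0.75), ([289.0, 224.0, 321.0, 255.0], 0.6)]
gel [([186.0, 153.0, 244.0, 189.0], 0.98), ([271.0, 144.0, 316.0, 208.0], 0.45)]
roll [([195.0, 207.0, 227.0, 235.0], 0.72)]
side [[1.0, 0.013, 0.006, 0.515], [0.002, -0.524, 0.852, -1.075], [0.015, -0.852, -0.524, 0.726], [0.0, 0.0, 0.0, 1.0]] 520.8452857093547
logger [([223.0, 243.0, 266.0, 265.0], 0.92), ([290.0, 241.0, 330.0, 272.0], 0.69)]
dock [([294.0, 170.0, 369.0, 214.0], 0.71)]
tape [([239.0, 187.0, 279.0, 214.0], 0.84)]
gel [([323.0, 143.0, 354.0, 167.0], 0.96)]
roll [([275.0, 136.0, 301.0, 161.0], 0.97)]
```

View pics/top0.png

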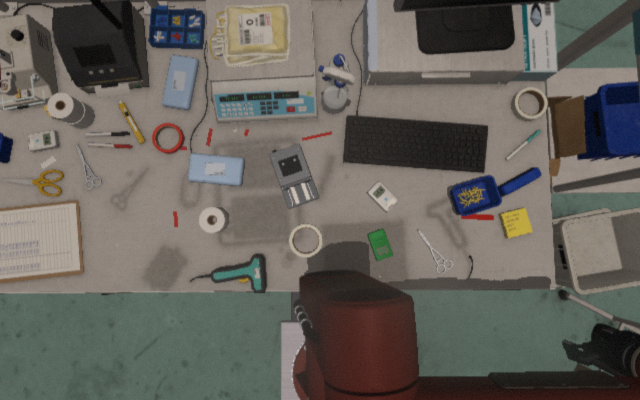

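View pics/side0.png

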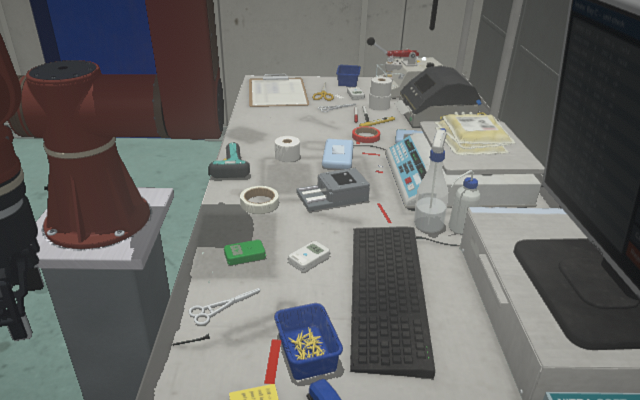

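The top view shows the white logger at (382,196), with a green look-alike at (380,244). The dock is at (295,176), apron toward the robot at (301,193) and hood at (289,163). Now I'll work out rough poses.

```bash
python3 - <<'E'
from h import *
c=viewer.capture("top"); f=c["frame"]
a=cv2.resize(f[135:265,255:415],None,fx=5,fy=4.6,interpolation=cv2.INTER_CUBIC); 
a=cv2.resize(f[140:220,255:415],None,fx=5,fy=5,interpolation=cv2.INTER_CUBIC); save("crop0",a)
sub=f[178:212,362:404].astype(int); m=(sub.min(2)>185).astype(np.uint8)
cs,_=cv2.findContours(m,cv2.RETR_EXTERNAL,cv2.CHAIN_APPROX_NONE); k=max(cs,key=cv2.contourArea)
b=cv2.boxPoints(cv2.minAreaRect(k))+[362,178]; print(b.tolist())
P=np.array([ray(c,u,v,0.021) for u,v in b]); print(P.round(3).tolist(),P.mean(0).round(4))
e=[P[1]-P[0],P[2]-P[1]]; print([(np.linalg.norm(x).round(3),np.degrees(np.arctan2(x[1],x[0])).round(1)) for x in e])
for n,(u,v,z) in dict(dock_ctr=(295,177,.03),tape=(305,240,.026),gel=(215,169,.027),roll=(213,220,.053),green=(380,244,.02)).items(): print(n,ray(c,u,v,z).round(3))
E
```

```text
Traceback (most recent call last):
ValueError: max() iterable argument is empty
```

View pics/crop0.png

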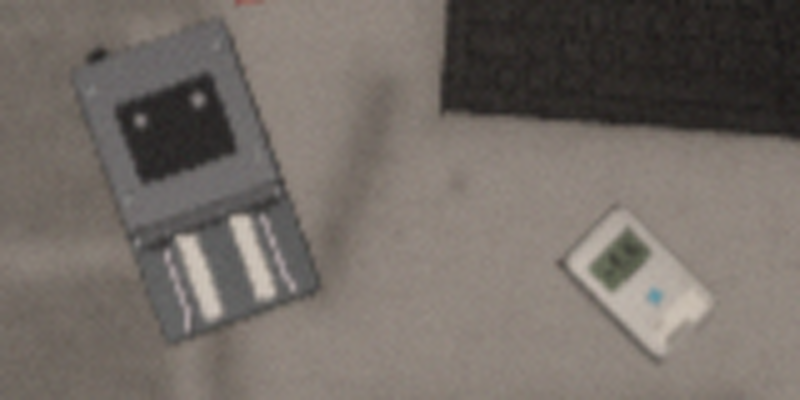

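```bash
python3 - <<'E'
from h import *
c=viewer.capture("top")
g=lambda x,y,z: ray(c,255+(x+.5)/5-.5,140+(y+.5)/5-.5,z)
def rect(pts,z):
    P=np.array([g(x,y,z) for x,y in pts]); print(P[:,:2].round(4).tolist(),P.mean(0).round(4))
    for i in range(4):
        d=P[(i+1)%4]-P[i]; print("  ",np.linalg.norm(d).round(4),np.degrees(np.arctan2(d[1],d[0])).round(1))
rect([(618,207),(566,262),(660,356),(714,300)],.021)
rect([(72,72),(222,18),(282,185),(133,235)],.055)
print(g(172,340,.018),g(320,288,.018))
for n,(u,v,z) in dict(tape=(305,240,.026),gel=(215,169,.027),roll=(213,220,.053),green=(380,244,.02)).items(): print(n,ray(c,u,v,z).round(3))
w=viewer.capture("wrist"); print(np.array(w["hand_eye"]).round(3).tolist(),w["fx"])
E
```

```text
[[0.5694, -0.138], [0.5363, -0.106], [0.4791, -0.1613], [0.5126, -0.1945]] [ 0.5244 -0.1499  0.021 ]
   0.046 136.0
   0.0796 -136.0
   0.0471 -44.8
   0.0802 44.8
[[0.648, 0.1878], [0.6795, 0.099], [0.5796, 0.0643], [0.5508, 0.1519]] [0.6145 0.1258 0.055 ]
   0.0942 -70.5
   0.1058 -160.8
   0.0922 108.2
   0.1036 20.3
[0.49145487 0.13187347 0.018     ] [0.52217333 0.04234765 0.018     ]
tape [0.394 0.084 0.026]
gel [0.61  0.354 0.027]
roll [0.455 0.352 0.053]
green [ 0.38 -0.14  0.02]
[[-0.0, -0.947, -0.321, 0.082], [1.0, -0.001, 0.0, -0.0], [-0.0, -0.321, 0.947, -0.142], [0.0, 0.0, 0.0, 1.0]] 319.8012783041257
```

Emit:
step_arm:
  commands:
    - [0,0,-29.6,46.6,-31.6,0,1]
    - [0,0,-29.6,46.6,-31.6,0,1]
    - [0,0,-29.6,46.6,-31.6,0,1]
    - [0,0,-29.6,46.6,-31.6,2,1]
    - [0,0,-29.6,46.6,-31.6,4,1]

```text
time_s: 1.38
position: [0.3629, -0.3397, 0.2211]
ee_rot: [0.924, 0.383, 0.0, 0.001]
contact_force: [1.1, -0.0, -0.0]
gripper_width: 0.0852
gripper_force: 0.0
```

```bash
cat > go.py <<'E'
# usage: go.py x y z yaw(deg, tool-x heading) -> shift/turn for a vertical tool
import sys; from h import *
def go(x,y,z,yaw):
    s,T=tcp(); R1=R.from_euler("z",yaw,degrees=True).as_matrix()@np.diag([1,-1,-1.])
    rv=R.from_matrix(T[:3,:3].T@R1).as_rotvec(degrees=True); d=T[:3,:3].T@(np.array([x,y,z])-T[:3,3])*100
    print("t",round(s["time_s"],2),"pos",np.round(s["position"],4),"turn",rv.round(2),"shift cm",d.round(2),"F",np.round(s["contact_force"],1),"w",round(s["gripper_width"],4))
if __name__=="__main__": go(*map(float,sys.argv[1:5]))
E
python3 go.py 0.524 -0.15 0.14 45
```

```text
t 1.38 pos [ 0.3629 -0.3397  0.2211] turn [ 0.09  0.02 -0.01] shift cm [24.8  -2.04  8.1 ] F [ 1.1 -0.  -0. ] w 0.0852
```

Emit:
step_arm:
  commands:
    - [0,0,0,24.8,-2.0,6,1]
    - [0,0,0,24.8,-2.0,8,1]
    - [0,0,0,24.8,-2.0,8,1]
    - [0,0,0,24.8,-2.0,8,1]
    - [0,0,0,24.8,-2.0,8,1]

```text
time_s: 2.0
position: [0.5237, -0.1483, 0.139]
ee_rot: [0.923, 0.385, -0.001, -0.001]
contact_force: [-1.0, -0.1, 0.0]
gripper_width: 0.0851
gripper_force: 0.0
```

```bash
python3 go.py 0.524 -0.15 0.14 45; python3 - <<'E'
from h import *
s,T=tcp(); c=viewer.capture("wrist"); save("w1",c["frame"]); np.savez("w1.npz",T=T@np.array(c["hand_eye"]),K=[c["fx"],c["fy"],c["cx"],c["cy"]])
for t in ("logger","dock"): print(t,[(np.round(d["bbox"]).tolist(),round(d["p"],2)) for d in viewer.find_in(t,c)[:3]])
E
```

```text
t 2.0 pos [ 0.5237 -0.1483  0.139 ] turn [-0.13  0.01  0.23] shift cm [-0.1   0.14 -0.1 ] F [-1.  -0.1  0. ] w 0.0851
logger [([166.0, 230.0, 245.0, 305.0], 0.9), ([283.0, 134.0, 349.0, 231.0], 0.65)]
dock [([105.0, 0.0, 146.0, 14.0], 0.62)]
```

View pics/w1.png

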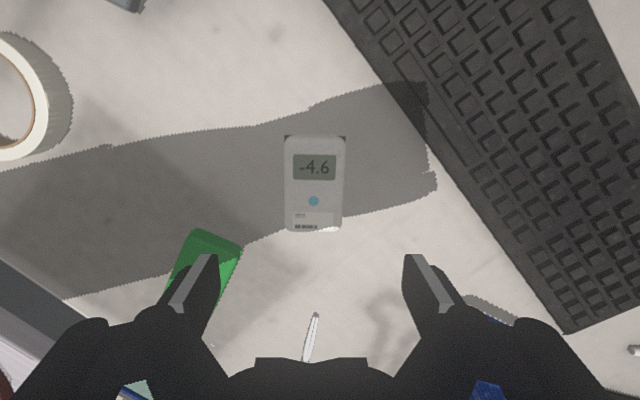

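The wrist view shows the logger's top face at about (285,137) to (345,231), nearly upright between the fingers. The green look-alike is off to the lower left.

```bash
python3 - <<'E'
from h import *
d=np.load("w1.npz"); fx,fy,cx,cy=d["K"]; c=dict(fx=fx,fy=fy,cx=cx,cy=cy); T=d["T"]
f=cv2.imread("pics/w1.png"); save("w1crop",cv2.resize(f[120:245,265:365],None,fx=4,fy=4,interpolation=cv2.INTER_CUBIC)[:,:,::-1])
P=np.array([ray(c,u,v,.021,T) for u,v in [(286,137),(347,136),(344,230),(285,230)]])
print(P.round(4).tolist(),P.mean(0)); 
for i in range(4):
    e=P[(i+1)%4]-P[i]; print(np.linalg.norm(e).round(4),np.degrees(np.arctan2(e[1],e[0])).round(1))
E
```

```text
[[0.5379, -0.1048, 0.021], [0.5736, -0.1391, 0.021], [0.5147, -0.1988, 0.021], [0.4772, -0.1617, 0.021]] [ 0.52585054 -0.15109824  0.021     ]
0.0495 -43.8
0.0839 -134.5
0.0528 135.3
0.0831 43.2
```

View pics/w1crop.png

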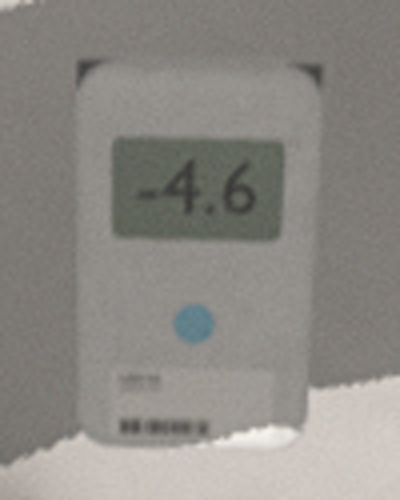

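```bash
python3 - <<'E'
from h import *
d=np.load("w1.npz"); fx,fy,cx,cy=d["K"]; c=dict(fx=fx,fy=fy,cx=cx,cy=cy); T=d["T"]
P=np.array([ray(c,u,v,.021,T) for u,v in [(284.3,135),(345.5,135),(342,231),(285.3,231)]])
print(P.mean(0)); 
for i in range(4):
    e=P[(i+1)%4]-P[i]; print(np.linalg.norm(e).round(4),np.degrees(np.arctan2(e[1],e[0])).round(1))
a=np.radians(45); g=P.mean(0)-0.018*np.array([np.cos(a),np.sin(a),0]); print(g)
from go import go; go(g[0],g[1],.004,45); go(g[0],g[1],.003,45)
E
```

```text
[ 0.52520331 -0.15029706  0.021     ]
0.0496 -44.8
0.0857 -134.9
0.0508 135.3
0.0857 44.3
[ 0.51247538 -0.16302499  0.021     ]
t 2.15 pos [ 0.5229 -0.1518  0.1409] turn [0.   0.03 0.04] shift cm [-1.52  0.06 13.69] F [-1.2 -0.4  0.1] w 0.0855
t 2.15 pos [ 0.5229 -0.1518  0.1409] turn [0.   0.03 0.04] shift cm [-1.52  0.06 13.79] F [-1.2 -0.4  0.1] w 0.0855
```

Emit:
step_arm:
  commands:
    - [0,0,0,-1.5,0,5,1]
    - [0,0,0,-1.5,0,9,1]
    - [0,0,0,-1.5,0,12,1]
    - [0,0,0,-1.5,0,13.7,1]
    - [0,0,0,-1.5,0,13.7,1]
  force: 35

```text
time_s: 2.78
position: [0.5117, -0.1629, 0.0035]
ee_rot: [0.924, 0.382, -0.0, -0.0]
contact_force: [0.9, -0.9, -0.2]
gripper_width: 0.0859
gripper_force: 0.0
```

Emit:
step_arm:
  commands:
    - [0,0,0,0,0,0,0.3]
    - [0,0,0,0,0,0,0.3]
    - [0,0,0,0,0,0,0.3]
    - [0,0,0,0,0,0,0.3]
    - [0,0,0,0,0,0,0.3]
  force: 35

```text
time_s: 3.4
position: [0.5134, -0.1629, 0.0053]
ee_rot: [0.924, 0.383, 0.001, 0.001]
contact_force: [-1.2, -0.7, 6.4]
gripper_width: 0.051
gripper_force: 37.1
```

Emit:
step_arm:
  commands:
    - [0,0,0,0,0,-3,0.3]
    - [0,0,0,0,0,-7,0.3]
    - [0,0,0,0,0,-12,0.3]
    - [0,0,0,0,0,-15.5,0.3]
    - [0,0,0,0,0,-15.5,0.3]

```text
time_s: 4.03
position: [0.5141, -0.1631, 0.1622]
ee_rot: [0.924, 0.383, 0.002, 0.002]
contact_force: [-1.0, -0.9, -2.0]
gripper_width: 0.0512
gripper_force: 37.5
```

```bash
python3 go.py 0.493 0.083 0.16 19.6
```

```text
t 4.03 pos [ 0.5141 -0.1631  0.1622] turn [ 0.3  -0.14 25.42] shift cm [ 15.92 -18.89   0.14] F [-1.  -0.9 -2. ] w 0.0512
```

Emit:
step_arm:
  commands:
    - [0,0,6,4,-4.7,0,0.3]
    - [0,0,13,8,-9.4,0,0.3]
    - [0,0,20,12,-14.2,0,0.3]
    - [0,0,25.4,15.9,-18.9,0,0.3]
    - [0,0,25.4,15.9,-18.9,0,0.3]

```text
time_s: 4.65
position: [0.4897, 0.0878, 0.1575]
ee_rot: [0.985, 0.172, -0.001, -0.001]
contact_force: [0.0, -1.4, -1.7]
gripper_width: 0.0513
gripper_force: 37.6
```

Emit:
step_arm:
  commands:
    - [0,0,0,0,0,0,0.3]
    - [0,0,0,0,0,0,0.3]

```text
time_s: 4.9
position: [0.4912, 0.0828, 0.1581]
ee_rot: [0.986, 0.17, -0.0, 0.0]
contact_force: [-0.2, -0.0, -1.8]
gripper_width: 0.0512
gripper_force: 37.6
```

```bash
python3 - <<'E'
from h import *
s,T=tcp(); c=viewer.capture("wrist"); s2,T2=tcp(); save("w2",c["frame"]); np.savez("w2.npz",T=T@np.array(c["hand_eye"]),K=[c["fx"],c["fy"],c["cx"],c["cy"]],Tt=T)
print(s["time_s"],s["position"],s2["position"],s["ee_rot"],s2["ee_rot"])
E
```

```text
4.9 [0.49118377 0.08276244 0.15811956] [0.49128226 0.08267471 0.158305  ] [ 9.85511568e-01  1.69607779e-01 -3.85415200e-04  4.02663439e-05] [ 9.85547630e-01  1.69398345e-01 -2.58543160e-04  5.03180186e-05]
```

View pics/w2.png

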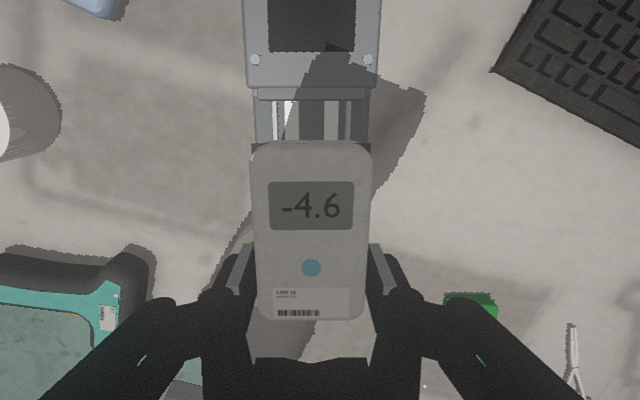

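The wrist view shows the logger held level, top face about (252,145) to (371,320). The hood's front roof edge is near row 87, spanning columns 247 to 379, so alignment is already close. I'll measure it more finely.

```bash
python3 - <<'E'
from h import *
f=cv2.imread("pics/w2.png"); save("w2c",cv2.resize(f[0:165,232:392],None,fx=3.6,fy=3.6,interpolation=cv2.INTER_CUBIC)[:,:,::-1])
g=cv2.GaussianBlur(cv2.cvtColor(f,cv2.COLOR_BGR2GRAY).astype(float),(3,3),.8); gx=np.gradient(g,axis=1)
def pk(v,a,b):
    r=gx[v-2:v+3,a:b].mean(0); o=np.argsort(-abs(r))[:3]; return [(int(a+i),int(r[i])) for i in sorted(o)]
for v in (10,25,40,55,70): print(v,pk(v,236,254),pk(v,368,392))
for v in (170,190,210,230): print("L",v,pk(v,245,265),pk(v,355,378))
E
```

```text
10 [(240, -7), (241, -11), (244, 9)] [(380, 13), (381, 22), (382, 12)]
25 [(241, -7), (242, -10), (245, 9)] [(379, 10), (380, 22), (381, 13)]
40 [(242, -9), (243, -10), (246, 9)] [(378, 9), (379, 21), (380, 15)]
55 [(243, -9), (244, -10), (247, 9)] [(375, -7), (378, 21), (379, 17)]
70 [(244, -11), (245, -10), (247, 10)] [(374, -7), (377, 22), (378, 19)]
L 170 [(247, -3), (248, -8), (249, -8)] [(371, -3), (372, -5), (373, -4)]
L 190 [(249, -8), (250, -12), (251, -6)] [(375, 15), (376, 19), (377, 11)]
L 210 [(249, -7), (250, -9), (251, -7)] [(369, 13), (370, 20), (371, 13)]
L 230 [(245, 2), (252, -3), (253, -2)] [(368, 13), (369, 17), (370, 9)]
```

View pics/w2c.png

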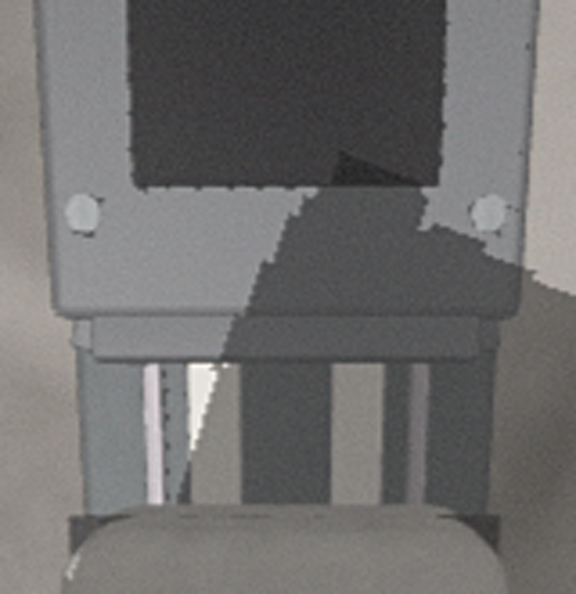

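```bash
python3 - <<'E'
from h import *
d=np.load("w2.npz"); fx,fy,cx,cy=d["K"]; c=dict(fx=fx,fy=fy,cx=cx,cy=cy); T=d["T"]; Tt=d["Tt"]; print(cx,cy,fx)
tool=lambda p:(Tt[:3,:3].T@(p-Tt[:3,3])).round(4)
for n,(u,v,z) in dict(hoodfar=(310.85,10,.054),hoodnear=(310.95,70,.054),strip=(311,101,.02),hl10=(240.7,10,.054),hr10=(381,10,.054),hl70=(244.5,70,.054),hr70=(377.4,70,.054),roofedge=(311,87,.055),lead=(311,99.5,.0435),
  lgc230=(310.7,230,.1746),lgc170=(310.2,170,.1746),lgtop=(311,142,.1746),lgbot=(310,320,.1746),lr210=(370,210,.1746),ll210=(250,210,.1746)).items():
    p=ray(c,u,v,z,T); print(n,p.round(4),tool(p))
E
```

```text
310.71038479022616 191.46395270547944 319.8012783041257
hoodfar [0.6131 0.126  0.054 ] [0.1294 0.     0.104 ]
hoodnear [0.5771 0.1132 0.054 ] [9.12e-02 1.00e-04 1.04e-01]
strip [0.5552 0.1053 0.02  ] [6.800e-02 1.000e-04 1.381e-01]
hl10 [0.5971 0.171  0.054 ] [ 0.1294 -0.0478  0.104 ]
hr10 [0.629 0.081 0.054] [0.1294 0.0478 0.104 ]
hl70 [0.5611 0.1582 0.054 ] [ 0.0912 -0.0477  0.1041]
hr70 [0.593  0.0681 0.054 ] [0.0912 0.0479 0.104 ]
roofedge [0.5662 0.1092 0.055 ] [7.960e-02 1.000e-04 1.031e-01]
lead [0.5574 0.1061 0.0435] [7.030e-02 1.000e-04 1.146e-01]
lgc230 [0.5121 0.0904 0.1746] [ 0.0222 -0.0002 -0.0165]
lgc170 [0.5372 0.0995 0.1746] [ 0.0489 -0.0004 -0.0165]
lgtop [0.548  0.103  0.1746] [ 0.0603 -0.0001 -0.0165]
lgbot [0.4672 0.0748 0.1746] [-0.0253 -0.0005 -0.0165]
lr210 [0.5292 0.0699 0.1746] [ 0.0315  0.0249 -0.0165]
ll210 [0.5123 0.1176 0.1746] [ 0.0315 -0.0258 -0.0165]
```

Emit:
step_arm:
  commands:
    - [0,0,0,0,0,5,0.3]
    - [0,0,0,0,0,9,0.3]
    - [0,0,0,0,0,12,0.3]
    - [0,0,0,0,0,12.8,0.3]
    - [0,0,0,0,0,12.8,0.3]

```text
time_s: 5.58
position: [0.4914, 0.0833, 0.031]
ee_rot: [0.985, 0.17, -0.0, 0.0]
contact_force: [-0.1, -0.6, -1.0]
gripper_width: 0.0508
gripper_force: 37.6
```

Emit:
step_arm:
  commands:
    - [0,0,0,0,0,0.2,0.3]
    - [0,0,0,0,0,0.4,0.3]
    - [0,0,0,0,0,0.4,0.3]

```text
time_s: 5.95
position: [0.4914, 0.0839, 0.027]
ee_rot: [0.985, 0.17, 0.0, 0.0]
contact_force: [0.8, -0.3, -2.2]
gripper_width: 0.0512
gripper_force: 37.6
```

```bash
python3 go.py 0.4935 0.0831 0.0255 19.6
```

```text
t 5.95 pos [0.4914 0.0839 0.027 ] turn [ 0.02 -0.03  0.01] shift cm [0.17 0.14 0.15] F [ 0.8 -0.3 -2.2] w 0.0512
```

Emit:
step_arm:
  commands:
    - [0,0,0,0,0,0.1,0.3]
    - [0,0,0,0.5,0,0.1,0.3]
    - [0,0,0,1.0,0,0.1,0.3]
    - [0,0,0,1.5,0,0.1,0.3]
    - [0,0,0,2.0,0,0.1,0.3]

```text
time_s: 6.58
position: [0.5104, 0.0907, 0.0257]
ee_rot: [0.985, 0.17, -0.0, 0.0]
contact_force: [-0.8, 0.8, -0.3]
gripper_width: 0.0508
gripper_force: 37.6
```

```bash
python3 go.py 0.54 0.1 0.0255 19.6; python3 - <<'E'
from h import *
s,T=tcp(); c=viewer.capture("wrist"); save("w3",c["frame"]); np.savez("w3.npz",T=T@np.array(c["hand_eye"]),Tt=T)
E
```

```text
t 6.58 pos [0.5104 0.0907 0.0257] turn [0.01 0.   0.  ] shift cm [3.1  0.12 0.02] F [-0.8  0.8 -0.3] w 0.0508
```

View pics/w3.png

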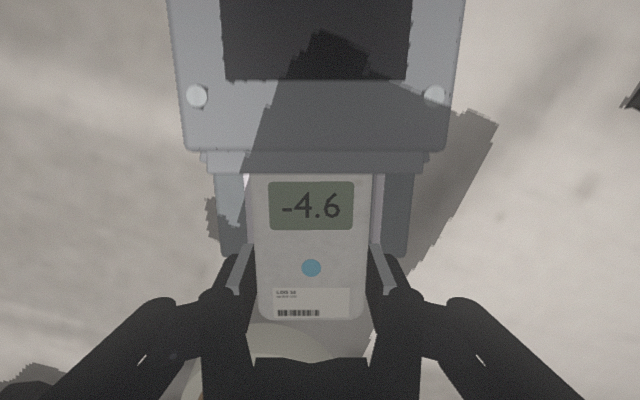

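The logger's front is now under the hood lip, which shows at row 173. The hood's centre is near column 316 and the logger's near 311, so I'm slightly left of centre. I'll put a number on it.

```bash
python3 - <<'E'
from h import *
d=np.load("w2.npz"); fx,fy,cx,cy=d["K"]; c=dict(fx=fx,fy=fy,cx=cx,cy=cy); d=np.load("w3.npz"); T=d["T"]; Tt=d["Tt"]
f=cv2.imread("pics/w3.png"); g=cv2.GaussianBlur(cv2.cvtColor(f,cv2.COLOR_BGR2GRAY).astype(float),(3,3),.8); gx=np.gradient(g,axis=1)
def pk(v,a,b):
    r=gx[v-2:v+3,a:b].mean(0); o=np.argsort(-abs(r))[:4]; return [(int(a+i),int(r[i])) for i in sorted(o)]
for v in (20,50,80,110,135): print(v,pk(v,160,200),pk(v,440,470))
for v in (160,167): print("lip",v,pk(v,192,215),pk(v,418,440))
for v in (185,200,220,235): print("apron",v,pk(v,205,222),pk(v,400,420),"log",pk(v,240,262),pk(v,364,382))
E
```

```text
20 [(167, -8), (168, -9), (169, -4), (172, 4)] [(458, -7), (462, 17), (463, 23), (464, 13)]
50 [(170, -5), (171, -8), (172, -5), (175, 4)] [(456, -4), (458, 20), (459, 25), (460, 12)]
80 [(174, -7), (175, -11), (176, -6), (178, 5)] [(453, 5), (454, 22), (455, 24), (456, 10)]
110 [(178, -11), (179, -17), (180, -10), (182, 5)] [(450, 21), (451, 22), (452, 11), (466, -15)]
135 [(181, -10), (182, -17), (183, -11), (186, 5)] [(444, -1), (446, 7), (447, 10), (448, 6)]
lip 160 [(198, -4), (199, -5), (207, 4), (208, 5)] [(422, -2), (428, 5), (429, 8), (430, 6)]
lip 167 [(205, -7), (206, -6), (207, 3), (208, 7)] [(422, 5), (423, 9), (424, 5), (432, 0)]
apron 185 [(212, -5), (213, -12), (214, -10), (217, 4)] [(412, 3), (413, 9), (414, 8), (415, 2)] log [(243, 20), (244, 18), (246, -24), (247, -18)] [(370, -7), (371, -15), (372, -12), (376, 6)]
apron 200 [(206, -12), (207, -10), (216, 10), (217, 8)] [(410, 2), (411, 8), (412, 8), (413, 3)] log [(242, -11), (243, -13), (245, 8), (246, 6)] [(369, -6), (370, -14), (371, -12), (375, 6)]
apron 220 [(205, -11), (206, -12), (207, -12), (208, -10)] [(408, 2), (409, 6), (410, 7), (411, 2)] log [(244, 3), (245, 10), (246, 12), (247, 6)] [(368, -8), (369, -13), (380, -9), (381, -15)]
apron 235 [(207, -10), (208, -18), (209, -15), (210, -6)] [(407, 5), (408, 8), (409, 4), (410, 1)] log [(246, 9), (247, 12), (248, 6), (253, 3)] [(368, -14), (369, -8), (379, -11), (380, -15)]
```

Emit:
step_arm:
  commands:
    - [0,0,0.2,0.2,0.15,0,0.3]
    - [0,0,0.2,0.7,0.15,0,0.3]
    - [0,0,0.2,1.3,0.15,0,0.3]
    - [0,0,0.2,1.9,0.15,0,0.3]
    - [0,0,0.2,2.5,0.15,0,0.3]

```text
time_s: 7.25
position: [0.5345, 0.0977, 0.0257]
ee_rot: [0.986, 0.168, -0.0, 0.0]
contact_force: [-0.5, -0.0, -1.2]
gripper_width: 0.0509
gripper_force: 37.6
```

Emit:
step_arm:
  commands:
    - [0,0,0,0,0,0.0,0.3]
    - [0,0,0,0,0,0.1,0.3]
    - [0,0,0,0,0,0.1,0.3]

```text
time_s: 7.62
position: [0.5345, 0.0975, 0.0253]
ee_rot: [0.986, 0.169, 0.001, 0.0]
contact_force: [-0.0, 0.2, 4.1]
gripper_width: 0.0511
gripper_force: 38.2
```

Emit:
step_arm:
  commands:
    - [0,0,0,0,0,0,1]
    - [0,0,0,0,0,0,1]
    - [0,0,0,0,0,0,1]
    - [0,0,0,0,0,-1.5,1]
    - [0,0,0,0,0,-4,1]

```text
time_s: 8.25
position: [0.5335, 0.0976, 0.0652]
ee_rot: [0.986, 0.168, -0.001, -0.0]
contact_force: [0.6, -0.0, 0.2]
gripper_width: 0.0858
gripper_force: 0.0
```

Emit:
step_arm:
  commands:
    - [0,0,0,-3,0,-4,0.6]
    - [0,0,0,-6.5,0,-4,0.2]
    - [0,0,0,-6.5,0,-4,0]
    - [0,0,0,-6.5,0,-4,0]
    - [0,0,0,-6.5,0,-4,0]

```text
time_s: 8.88
position: [0.4734, 0.0761, 0.1048]
ee_rot: [0.986, 0.169, 0.0, 0.0]
contact_force: [-0.1, -0.5, -0.4]
gripper_width: 0.0001
gripper_force: 0.0
```

```bash
python3 go.py 0.4815 0.0792 0.030 19.6; python3 - <<'E'
from h import *
s,T=tcp(); c=viewer.capture("wrist"); save("w4",c["frame"]); np.savez("w4.npz",T=T@np.array(c["hand_eye"]),Tt=T)
E
```

```text
t 8.88 pos [0.4734 0.0761 0.1048] turn [ 0.01 -0.01 -0.19] shift cm [ 0.87 -0.03  7.48] F [-0.1 -0.5 -0.4] w 0.0001
```

View pics/w4.png

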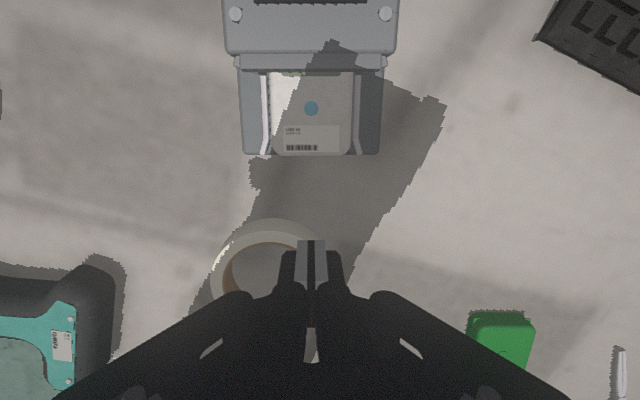

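The logger lies straight in the slot, columns 270 to 353, with its rear end at row 155. The shut fingers are centred behind it at column 311. I'll lower them behind it and approach.

Emit:
step_arm:
  commands:
    - [0,0,0,1.0,0,2,0]
    - [0,0,0,1.0,0,5,0]
    - [0,0,0,1.0,0,7.5,0]
    - [0,0,0,1.0,0,7.8,0]
    - [0,0,0,1.0,0,7.8,0]

```text
time_s: 9.55
position: [0.4825, 0.0793, 0.0272]
ee_rot: [0.986, 0.169, 0.0, 0.0]
contact_force: [0.5, 0.9, 0.4]
gripper_width: -0.0
gripper_force: 0.0
```

Emit:
step_arm:
  commands:
    - [0,0,0,0.6,0,0,0]
    - [0,0,0,1.2,0,0,0]
    - [0,0,0,1.5,0,0,0]
    - [0,0,0,1.7,0,0,0]
    - [0,0,0,1.9,0,0,0]

```text
time_s: 10.18
position: [0.5002, 0.0856, 0.0266]
ee_rot: [0.986, 0.169, -0.0, 0.0]
contact_force: [-0.6, 0.1, 0.6]
gripper_width: 0.0004
gripper_force: 0.2
```

```bash
cat > fx.py <<'E'
from h import *
s,T=tcp(); ax=T[:3,0]; o=np.array([.5876,.1162,0])
print("t",round(s["time_s"],2),"dock x mm",round(float((np.array(s["position"])-o)@ax)*1e3,1),"z",round(s["position"][2]*1e3,1),"push N",round(-float(np.array(s["contact_force"])@ax),2),"tool y",round(float(np.array(s["contact_force"])@T[:3,1]),2))
E
python3 fx.py
```

```text
t 10.18 dock x mm -92.6 z 26.6 push N 0.52 tool y -0.26
```

Emit:
step_arm:
  commands:
    - [0,0,0,0.2,0,0,0]
    - [0,0,0,0.4,0,0,0]
    - [0,0,0,0.6,0,0,0]
    - [0,0,0,0.8,0,0,0]
    - [0,0,0,1.0,0,0,0]

```text
time_s: 10.8
position: [0.5097, 0.0889, 0.0266]
ee_rot: [0.986, 0.168, -0.0, 0.0]
contact_force: [0.2, 0.4, 0.1]
gripper_width: -0.0001
gripper_force: 0.1
```

Emit:
step_arm:
  commands:
    - [0,0,0,0.15,0,0,0]
    - [0,0,0,0.3,0,0,0]
    - [0,0,0,0.45,0,0,0]
    - [0,0,0,0.6,0,0,0]
    - [0,0,0,0.6,0,0,0]

```text
time_s: 11.42
position: [0.5146, 0.0907, 0.0266]
ee_rot: [0.986, 0.168, -0.001, 0.0]
contact_force: [-4.9, -2.8, 2.8]
gripper_width: 0.0002
gripper_force: 2.6
```

```bash
python3 fx.py
```

```text
t 11.43 dock x mm -77.4 z 26.6 push N 5.57 tool y 0.99
```

Emit:
step_arm:
  commands:
    - [0,0,0,0.15,0,0,0]
    - [0,0,0,0.3,0,0,0]
    - [0,0,0,0.45,0,0,0]
    - [0,0,0,0.6,0,0,0]
    - [0,0,0,0.6,0,0,0]

```text
time_s: 12.05
position: [0.5199, 0.0925, 0.0266]
ee_rot: [0.986, 0.168, -0.001, 0.0]
contact_force: [-5.5, -2.4, 6.0]
gripper_width: 0.0002
gripper_force: 3.7
```

```bash
python3 fx.py
```

```text
t 12.05 dock x mm -71.7 z 26.6 push N 6.02 tool y 0.48
```

Emit:
step_arm:
  commands:
    - [0,0,0,0.15,0,0,0]
    - [0,0,0,0.3,0,0,0]
    - [0,0,0,0.45,0,0,0]
    - [0,0,0,0.6,0,0,0]
    - [0,0,0,0.6,0,0,0]

```text
time_s: 12.68
position: [0.5253, 0.0944, 0.0266]
ee_rot: [0.986, 0.168, -0.002, 0.0]
contact_force: [-8.8, -3.5, 6.9]
gripper_width: -0.0001
gripper_force: 4.7
```

```bash
python3 fx.py
```

```text
t 12.68 dock x mm -66.1 z 26.6 push N 9.52 tool y 0.42
```

Emit:
step_arm:
  commands:
    - [0,0,0,0.1,0,0,0]
    - [0,0,0,0.2,0,0,0]
    - [0,0,0,0.3,0,0,0]
    - [0,0,0,0.3,0,0,0]

```text
time_s: 13.18
position: [0.5279, 0.0953, 0.0266]
ee_rot: [0.986, 0.168, -0.002, 0.0]
contact_force: [-10.4, -3.9, 7.7]
gripper_width: -0.0004
gripper_force: 5.3
```

```bash
python3 fx.py
```

```text
t 13.18 dock x mm -63.4 z 26.6 push N 11.08 tool y 0.23
```

Emit:
step_arm:
  commands:
    - [0,0,0,0.1,0,0,0]
    - [0,0,0,0.2,0,0,0]
    - [0,0,0,0.2,0,0,0]

```text
time_s: 13.55
position: [0.5281, 0.0955, 0.0264]
ee_rot: [0.986, 0.168, -0.004, 0.001]
contact_force: [-18.5, -7.4, 14.4]
gripper_width: -0.0001
gripper_force: 10.1
```

```bash
python3 fx.py
```

```text
t 13.55 dock x mm -63.2 z 26.4 push N 19.97 tool y 0.87
```

Emit:
step_arm:
  commands:
    - [0,0,0,-0.05,0,0,0]
    - [0,0,0,-0.05,0,0,0]
    - [0,0,0,-0.05,0,0,0]
    - [0,0,0,-0.05,0,0,0]
    - [0,0,0,-0.05,0,0,0]

```text
time_s: 14.18
position: [0.5281, 0.0955, 0.0264]
ee_rot: [0.986, 0.168, -0.003, 0.001]
contact_force: [-15.6, -7.6, 11.9]
gripper_width: -0.0001
gripper_force: 8.5
```

Emit:
step_arm:
  commands:
    - [0,0,0,0,0,0,0]
    - [0,0,0,0,0,0,0]
    - [0,0,0,0,0,0,0]
    - [0,0,0,0,0,0,0]

```text
time_s: 14.68
position: [0.5281, 0.0955, 0.0264]
ee_rot: [0.986, 0.168, -0.003, 0.001]
contact_force: [-15.8, -7.1, 12.1]
gripper_width: -0.0002
gripper_force: 8.5
```

```bash
python3 fx.py
```

```text
t 14.68 dock x mm -63.2 z 26.4 push N 17.32 tool y 1.44
```

Emit:
step_arm:
  commands:
    - [0,0,0,-0.4,0,0,0]
    - [0,0,0,-0.8,0,0,0]
    - [0,0,0,-1.2,0,0,0]
    - [0,0,0,-1.6,0,0,0]
    - [0,0,0,-2.0,0,0,0]

```text
time_s: 15.3
position: [0.5116, 0.0897, 0.0265]
ee_rot: [0.986, 0.169, -0.0, -0.0]
contact_force: [-2.1, -0.8, 0.1]
gripper_width: -0.0
gripper_force: 1.2
```

Emit:
step_arm:
  commands:
    - [0,0,0,-0.5,0,0,0]
    - [0,0,0,-1.2,0,0,0]
    - [0,0,0,-2.0,0,-1,0]
    - [0,0,0,-2.0,0,-4,0]
    - [0,0,0,-2.0,0,-8,0]

```text
time_s: 15.92
position: [0.4922, 0.083, 0.1076]
ee_rot: [0.986, 0.168, -0.0, -0.0]
contact_force: [0.7, -0.1, -0.2]
gripper_width: 0.0001
gripper_force: 0.0
```

Emit:
step_arm:
  commands:
    - [0,0,0,-0.5,0,0,0]
    - [0,0,0,-0.5,0,0,0]
    - [0,0,0,-0.5,0,0,0]

```text
time_s: 16.3
position: [0.4877, 0.0815, 0.1057]
ee_rot: [0.986, 0.168, -0.001, -0.0]
contact_force: [0.1, -0.4, 0.0]
gripper_width: -0.0
gripper_force: 0.0
```

```bash
python3 fx.py; python3 - <<'E'
from h import *
s,T=tcp(); c=viewer.capture("wrist"); save("w5",c["frame"]); T=T@np.array(c["hand_eye"]); np.savez("w5.npz",T=T)
for t in ("logger","dock"): print(t,[(np.round(d["bbox"]).tolist(),round(d["p"],2)) for d in viewer.find_in(t,c)[:3]])
c=viewer.capture("top")
for t in ("logger","dock","tape","gel","roll"): print(t,[(np.round(d["bbox"]).tolist(),round(d["p"],2)) for d in viewer.find_in(t,c)[:3]])
E
```

```text
t 16.3 dock x mm -105.9 z 105.7 push N 0.08 tool y 0.4
logger [([466.0, 326.0, 533.0, 370.0], 0.94), ([271.0, 98.0, 357.0, 156.0], 0.77)]
dock [([221.0, 0.0, 404.0, 176.0], 0.75)]
logger [([368.0, 229.0, 391.0, 262.0], 0.96)]
dock [([273.0, 143.0, 300.0, 160.0], 0.71)]
tape []
gel [([274.0, 143.0, 304.0, 158.0], 0.69), ([188.0, 155.0, 244.0, 187.0], 0.6)]
roll [([197.0, 207.0, 223.0, 235.0], 0.9)]
```

View pics/w5.png

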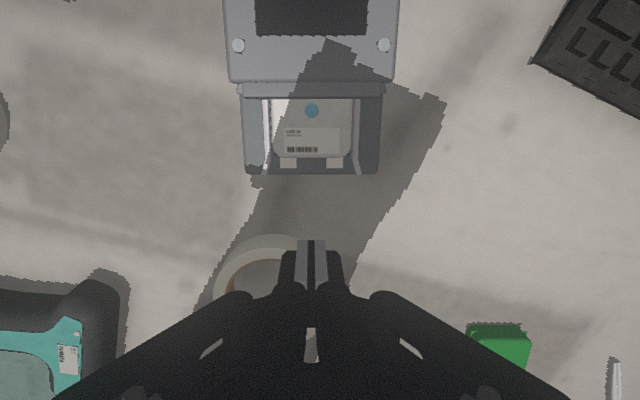

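```bash
python3 - <<'E'
from h import *
K=np.load("w2.npz")["K"]; c=dict(zip(("fx","fy","cx","cy"),K)); ax=np.array([.942,.335,0]); o=np.array([.5876,.1162,0])
for n,v in (("w4",155.5),("w5",157)):
    T=np.load(n+".npz")["T"]; print(n,[round(float((ray(c,311,v,z,T)-o)@ax)*1e3,1) for z in (.041,.035)])
T=np.load("w5.npz")["T"]; print("lip",round(float((ray(c,311,97,.0435,T)-o)@ax)*1e3,1),"apron front",round(float((ray(c,311,174,.02,T)-o)@ax)*1e3,1))
E
```

```text
w4 [-83.7, -85.0]
w5 [-69.6, -71.0]
lip -31.6 apron front -87.1
```

```bash
python3 -c "
from plant import manip; print(manip.close_job())"
```

```text
the job is handed in; nothing more can be done
None
```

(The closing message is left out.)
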